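# Load the square and round dies at the fitter's bench

## Task

Square up the staggered stack of three square sheets on its riser so that their edges line up, then load the squared sheets into the square cavity of the blue sloping die and the brass disc into the round cavity of the green sloping die. Everything must lie fully home on the sloping cavity floors, the three sheets flat on one another, and be let go. Leave the other things on the bench where they are.

Things in the scene. Friction and masses are not known exactly. Their poses are not given: they have to be found in the camera images.
- sheet_a: bottom sheet of the stack: bare aluminium plate 60 x 60 x 5 mm, loose, about 60 g; origin at the centre of its underside, x and y along its edges, z up. The stack starts on the riser, staggered by 3 to 11 mm and slightly turned
- sheet_b: middle sheet of the stack: copper plate 60 x 60 x 5 mm, same frame as sheet_a
- sheet_c: top sheet of the stack: bare aluminium plate 60 x 60 x 5 mm, same frame as sheet_a
- disc: brass disc, 64 mm diameter, 14 mm thick, loose, about 0.2 kg, starting flat on the sloping bed of the red rack; origin at the centre of its underside, z along its axis
- riser: fixed dark steel block 44 x 44 mm, top 34 mm above the bench, in the middle of a yellow foot plate 110 x 110 x 6 mm; origin at the centre of the underside, on the bench, x and y along its sides. The sheets overhang the block all round so that fingers can pass below their edges
- rack: fixed red rack, foot 130 (x) x 150 (y) mm; origin at the foot's underside centre, z up. Steel bed 110 x 150 mm sloping 30 degrees, facing the rack's -x side (the robot, at yaw 0), face centre 62 mm above the origin. The disc leans on a lip across the bed, 12 mm high, 100 mm wide, 35 mm down the slope from the bed's centre; its level (y) sides are free for fingers
- die_square: blue die with the square cavity, body fixed to the bench; origin at the centre of its 150 (x) x 130 (y) x 12 mm foot plate, underside, z up. Its nest's cavity floor centre lies 66 mm above the origin; the nest tops out about 115 mm above the bench at its far edge
- nest_square: cavity of the blue die, 63 x 63 mm square, sides along x and y. Origin: centre of its floor. z: normal to the floor, leaning 25 degrees from vertical to the die's -x side; x: up the slope, away from the robot; y: level. Walls 16 mm thick, straight for 13.5 mm, then bevelled wider to 17 mm. Walls only at the corners: the middle 34 mm of each of the four sides is open down to the floor for fingers
- die_round: green die with the round cavity, body fixed to the bench; origin at the centre of its 150 (x) x 130 (y) x 12 mm foot plate, underside, z up. Its nest's cavity floor centre lies 66 mm above the origin; the nest tops out about 115 mm above the bench at its far edge
- nest_round: cavity of the green die, 67 mm diameter. Origin: centre of its floor. z: normal to the floor, leaning 25 degrees from vertical to the die's -x side; x: up the slope, away from the robot; y: level. Walls 16 mm thick, straight for 13.5 mm, then bevelled wider to 17 mm. Two wall arcs, on the +x and -x sides; the +y and -y sides are open 34 mm wide down to the floor for fingers
- oil_bottle: bystander, loose yellow bottle with red cap, 60 mm diameter, 170 mm high; origin at the centre of its underside
- tin: bystander, loose open steel tin, 80 mm diameter, 100 mm high; origin at the centre of its underside
- jar: bystander, loose closed jar, 70 mm diameter, 90 mm high; origin at the centre of its underside
- hammer: bystander, loose hammer about 240 mm long lying along its x; origin near its middle, on the bench
- wrench: bystander, loose wrench about 180 mm long lying along its x; origin near its middle, on the bench
- big_disc: bystander, loose copper disc 85 mm diameter, 10 mm thick, lying on the bench (fits neither cavity); origin at the centre of its underside
Not all that is in view belongs to the job. There is more than one size of the disc; the job needs the largest.

How it is judged:
By the outcome, as a careful person would: the job done as asked, in the order asked, and still so for the second after the job is handed in, with the robot touching nothing.
It also fails if it takes over 72 s, if anything falls off the work surface, if the arm or the gripper's body presses on something with over 40 N, if the wrist force passes 120 N, or if a joint passes its speed limit or range.

## Robot

A 6-joint arm with a two-finger parallel gripper is mounted at the origin on the work surface. World frame = base frame: x ahead of the robot, y to its left, z up, the work surface at z = 0. Lengths are in m, angles in rad, forces in N, time in s.
With the tool pointing down it reaches from about 0.4 to 0.825 m from the base axis. Payload 7 kg.
Tool frame: the origin (TCP) lies at the very end of the fingers, on their centre line; the grasp point (between the pads) lies 19 mm behind it (arm.grasp_offset is the distance from the TCP to the grasp point, in m); z points along the fingers, y is the line along which they close (so a half turn about z gives the same grasp; the last joint's range is limited). The gripper opens to 88 mm and grips with 3 to 60 N. Pads are 19 mm wide; open, the fingers measure 130 mm over their backs; the gripper's body (78 mm by 193 mm) begins 47 mm behind the grasp point.
Start: joints at [-0.824, 0.359, 0.012, 0, -1.224, -0.288], TCP at [0.299, -0.605, 0.227] pointing down, gripper open.
Joint ranges: [-3.07, 3.07], [-1.43, 2.12], [-1.02, 1.25], [-3.03, 1.67], [-3.05, -0], [-3.03, 3.03]. Speed limits (rad/s): [2.39, 2.39, 3.01, 3.14, 3.14, 3.14].

## Interface

Orientations are given as [roll, pitch, yaw] about the fixed x, y, z axes, in that order (R = Rz(yaw) Ry(pitch) Rx(roll)).
In Python, from station import get_state, cams, arm, nets gives the robot as it stands.
- The arm moves only by the shell command python3 -m creep 'ROWS' [FORCE]. ROWS is a JSON object of lists of equal length, an entry for each row: "translation": the shift along the world's x, y, z in mm, a list of three; "spin": the turn about the world's z in rad; "gripper": the opening, from 0 (shut) to 1 (fully open). In form: {"translation": [[dx, dy, dz], ...], "spin": [spin, ...], "gripper": [gripper, ...]}. A call has 1 to 8 rows; each row shifts and turns the commanded pose from where the row before left it; what a row does not reach is not made up. A row lasts 1/10 s, in which the tool goes at most 50 mm and 8.59 degrees, less where a joint would pass 70% of its speed; a pose out of reach is approached as far as the arm can. A call is refused whole if a number of a shift passes 50 or a number of a turn 0.15, either way. A call with a gripper value outside its range is refused whole. The fingers move at their own pace and stop on an object; FORCE is the grip in N (left out, the last holds). Time passes only in rows, so rows that do not move let the fingers close. It gives the time, the measured TCP pose, the force, the opening and the grip force at its end, in the units of the state.
- get_state(): the state, without advancing time (a new reading comes with each control period).
- cams.grab_frame(name): name is "scene" or "top" or "wrist"; returns a dict with "img" (384x512x3 uint8, red, green, blue), "mtx" (3x3 intrinsics, pixels), "R" (3x3) and "t" (3): a world point X has camera coordinates R X + t. Camera axes: x right, y down, z forward; pixel columns grow to the right and rows downward; lengths in m; the calibration is good to about 2 mm. A picture is of the moment at which its call begins. There is no depth.
- arm.job_done(): hands the job in; it is judged then, once.
Trained networks look in the newest picture that a camera, given by its name, has taken for a name from the list of things; names that differ only in an ending like _2 or _b are one class to them, and where a whole thing is asked for, a point or a joint stands for the part that bears it (a point fixed in the world has none). Each returns a list of dicts, best first, with "confidence" (0 to 1); they miss things now and then, are a little off and sometimes report something else, mostly with a low value. They report only what shows in the picture. A call takes as long as a camera call. They do not tell look-alikes from the thing itself.
- nets.search_frame(camera, label): "centre" ([x, y, z] in m, in world coordinates, good to about 4 mm: the middle of the surface that is visible of it).
- nets.pinpoint(camera, label): "centre" ([x, y, z] in m, in world coordinates, good to about 4 mm: a listed point, or the origin of a listed thing).
The state is a dict: "t": time; "q": joint angles; "qd": joint speeds; "joint_efforts": joint torques, N m; "eef_pos": TCP position; "ee_rot": TCP orientation; "force": force on the tool from outside, world axes, zero at the start; "moment": the same for the moment, N m; "width": finger opening in m; "gripper_force": force on a finger pad.
Only numpy, scipy, OpenCV 4.12 (cv2) and the standard library are available. Lean on these libraries where they do the work, as an engineer would, in place of code of your own. Each camera call takes 0.05 s, during which the arm holds its last target. There are 200 camera calls.

## Working session

There is one attempt and no reset: what is moved stays moved. The work goes in short steps, Python scripts to look and compute and a shell command to move; the robot and the scene stay as the last step left them, time stands still between calls to the robot, and variables do not carry over. Pictures are saved under pics/ and viewed, at most 10 in all, crops included, and the job is handed in when it is done.

```bash
ls; mkdir -p pics
cat > h.py <<'E'
import numpy as np, cv2
from station import get_state, cams, arm, nets
def shot(c,name=None):
    f=cams.grab_frame(c)
    if name: cv2.imwrite(f'pics/{name}.png',f['img'][:,:,::-1])
    return f
def ray(f,uv,z):  # pixel -> world point at height z
    K,R,t=[np.array(f[k]) for k in('mtx','R','t')]
    C=-R.T@t; d=R.T@np.linalg.inv(K)@np.array([uv[0],uv[1],1.])
    return C+d*(z-C[2])/d[2]
def proj(f,X):
    K,R,t=[np.array(f[k]) for k in('mtx','R','t')]
    p=K@(R@np.array(X)+t); return p[:2]/p[2]
E
python3 - <<'E'
from h import *
a=shot('top','top0'); b=shot('scene','scene0')
cv2.imwrite('pics/both0.png',cv2.resize(np.vstack([a['img'],b['img']])[:,:,::-1],None,fx=.78,fy=.78))
for f in(a,b): print(-np.array(f['R']).T@f['t'],f['mtx'][0][0])
for n in 'sheet_c riser rack disc die_square nest_square die_round nest_round oil_bottle tin jar hammer wrench big_disc'.split():
  for c in('top','scene'):
    print(n,c,[(np.round(d['centre'],3).tolist(),round(d['confidence'],2)) for d in nets.pinpoint(c,n)[:3]])
s=get_state();print(s['t'],s['eef_pos'],s['ee_rot'],s['width'])
E
```

```text
pics
[0.42790991 0.02734547 1.16228582] 407.4773411008414
[0.89362077 0.6051085  0.74507901] 373.917624540092
sheet_c top [([0.465, -0.354, 0.043], 0.7), ([0.472, -0.367, 0.04], 0.62)]
sheet_c scene [([0.479, 0.323, -0.001], 0.72), ([0.473, -0.36, 0.036], 0.55), ([0.474, -0.365, 0.042], 0.54)]
riser top [([0.47, -0.353, 0.001], 0.65), ([0.482, 0.323, 0.002], 0.29)]
riser scene [([0.469, -0.356, -0.001], 0.92)]
rack top [([0.482, 0.325, 0.001], 0.72)]
rack scene [([0.481, 0.325, -0.0], 0.8)]
disc top [([0.478, 0.471, 0.001], 0.79), ([0.476, 0.329, 0.063], 0.71), ([0.334, 0.308, 0.001], 0.6)]
disc scene [([0.335, 0.311, 0.005], 0.81), ([0.476, 0.471, 0.0], 0.68), ([0.477, 0.327, 0.063], 0.6)]
die_square top [([0.594, -0.194, 0.0], 0.79)]
die_square scene [([0.598, -0.196, -0.004], 0.79)]
nest_square top [([0.595, -0.193, 0.062], 0.89)]
nest_square scene [([0.596, -0.194, 0.067], 0.9), ([0.48, 0.323, 0.002], 0.28)]
die_round top [([0.6, 0.056, -0.002], 0.56)]
die_round scene [([0.602, 0.054, -0.0], 0.75), ([0.598, 0.053, 0.068], 0.48)]
nest_round top [([0.601, 0.053, 0.069], 0.9), ([0.464, -0.352, 0.041], 0.22)]
nest_round scene [([0.599, 0.054, 0.068], 0.71)]
oil_bottle top [([0.696, 0.369, 0.002], 0.75)]
oil_bottle scene [([0.693, 0.368, 0.0], 0.93)]
tin top [([0.713, -0.334, -0.002], 0.67)]
tin scene [([0.708, -0.33, -0.003], 0.86)]
jar top []
jar scene [([0.73, 0.244, 0.001], 0.86)]
hammer top [([0.397, 0.006, -0.003], 0.8), ([0.695, 0.367, 0.001], 0.46)]
hammer scene [([0.396, 0.001, 0.0], 0.94)]
wrench top [([0.789, -0.065, -0.002], 0.55)]
wrench scene [([0.788, -0.067, 0.0], 0.61)]
big_disc top [([0.448, -0.187, -0.0], 0.76)]
big_disc scene [([0.446, -0.188, 0.003], 0.96), ([0.477, 0.326, 0.063], 0.5)]
1.5 [ 0.29891084 -0.60515591  0.22652166] [ 3.14151037e+00 -3.47063826e-06 -2.68278301e+00] 0.08744917237203961
```

View pics/both0.png

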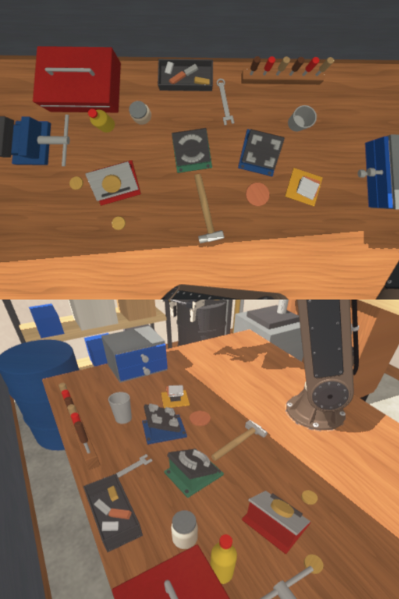

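Run:
```python
from h import *
f=shot('top'); 
out=[]
for n,X in dict(riser=(.47,-.355,.02),blue=(.595,-.194,.05),green=(.6,.055,.05),rack=(.481,.325,.04)).items():
    u,v=proj(f,X).round().astype(int); c=f['img'][v-37:v+38,u-50:u+50,::-1]
    out.append(cv2.resize(c,None,fx=4,fy=4,interpolation=cv2.INTER_CUBIC)); print(n,u-50,v-37)
cv2.imwrite('pics/crops.png',np.vstack([np.hstack(out[:2]),np.hstack(out[2:])]))
np.savez('top.npz',**f)
```

```text
riser 341 203
blue 285 156
green 195 153
rack 96 195
```

View pics/crops.png

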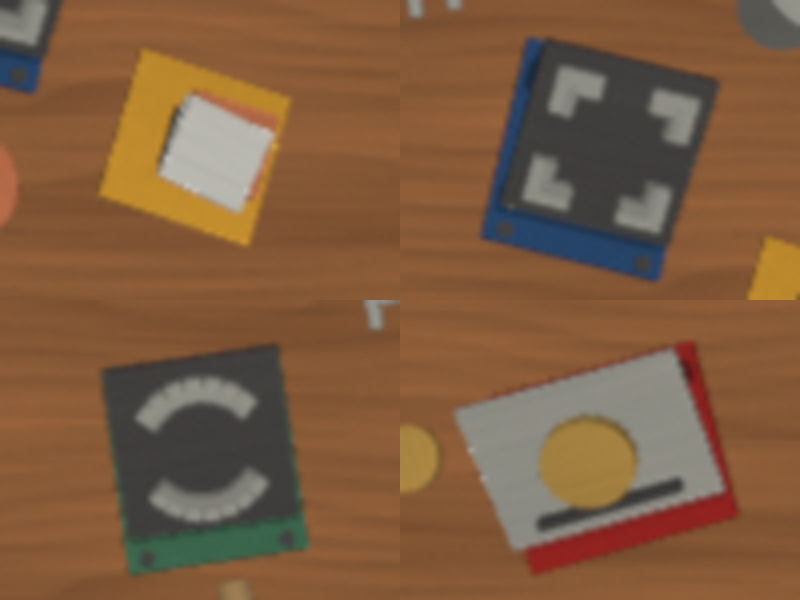

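Run:
```python
from h import *
f=np.load('top.npz')
off=dict(riser=(341,203),blue=(285,156),green=(195,153),rack=(96,195))
def P(n,pts,z): 
    return np.array([ray(f,np.array(p)/4-.375+off[n],z) for p in pts])
def ang(a,b): d=b-a; return np.degrees(np.arctan2(d[1],d[0])),np.linalg.norm(d[:2])
r=P('riser',[(142,49),(291,98),(248,246),(99,195)],.006)
print('riser c',r.mean(0),[ang(r[i],r[(i+1)%4]) for i in range(4)])
s=P('riser',[(188,92),(275,127),(241,214),(160,178)],.049)
print('top sheet',s.mean(0),[ang(s[i],s[(i+1)%4]) for i in range(4)])
b=P('blue',[(82,237),(260,282),(128,38)],.012); print('blue',ang(b[1],b[0]),ang(b[0],b[2]),(b[1]+b[2])/2)
g=P('green',[(130,274),(307,248)],.012); print('green',ang(g[1],g[0]),g.mean(0))
k=P('rack',[(133,274),(337,216)],.01); print('rackfoot',ang(k[1],k[0]),k.mean(0))
l=P('rack',[(140,223),(282,185)],.055); print('lip',ang(l[1],l[0]),l.mean(0))
d=P('rack',[(188,162)],.07); print('disc',d)
# outer corners of nest walls
```

```text
riser c [ 0.4721297  -0.35437027  0.006     ] [(np.float64(-107.7105951613993), np.float64(0.1101161770439682)), (np.float64(161.90838951023383), np.float64(0.10966480918268982)), (np.float64(71.80104060487619), np.float64(0.10922288053785391)), (np.float64(-17.622067204878473), np.float64(0.10873155725494425))]
top sheet [ 0.46657127 -0.35435403  0.049     ] [(np.float64(-111.48690072959454), np.float64(0.06301922111910588)), (np.float64(156.94325476868792), np.float64(0.06421943315520978)), (np.float64(66.56869469818261), np.float64(0.05907952876967504)), (np.float64(-19.447671079303166), np.float64(0.06223018680209854))]
blue (np.float64(76.47759780570892), np.float64(0.12918472517874277)) (np.float64(-13.081949626339254), np.float64(0.14811363779818454)) [ 0.59459073 -0.19514553  0.012     ]
green (np.float64(99.14943893753451), np.float64(0.12657129457685437)) [0.5269235  0.04254725 0.012     ]
rackfoot (np.float64(106.63231966101527), np.float64(0.14707976815809606)) [0.41688143 0.30652326 0.01      ]
lip (np.float64(105.79183325672989), np.float64(0.09829563118148826)) [0.44446945 0.31314104 0.055     ]
disc [[0.47188898 0.32601639 0.07      ]]
```

```bash
python3 -m creep '{"translation":[[21,31,0],[21,31,0],[21,31,0],[22,32,0],[22,32,0],[21,31,0],[21,31,0],[21,31,0]],"spin":[0.095,0.095,0.095,0.095,0.095,0.095,0.095,0.095],"gripper":[1,1,1,1,1,1,1,1]}' 20; python3 -m creep '{"translation":[[0,0,0],[0,0,0]],"spin":[0,0],"gripper":[1,1]}'
python3 - <<'E'
from h import *
f=shot('wrist','w1');np.savez('w1.npz',**f)
s=get_state();print(s['t'],s['eef_pos'],s['ee_rot'],s['q'],-np.array(f['R']).T@f['t'])
E
```

```text
t: 2.35
eef_pos: [0.4697, -0.3538, 0.2268]
ee_rot: [-3.141, -0.0, -1.919]
force: [0.5, 0.2, -0.4]
width: 0.0877
gripper_force: 0.0
t: 2.55
eef_pos: [0.4694, -0.3545, 0.2267]
ee_rot: [-3.141, -0.0, -1.921]
force: [0.3, -0.3, 0.4]
width: 0.0876
gripper_force: 0.0
2.6 [ 0.46896362 -0.35511468  0.22665665] [-3.14153612e+00 -1.32619628e-04 -1.92274403e+00] [-3.15896102e-01  2.16972444e-01 -1.85578127e-01  1.46265709e-04
 -1.16819405e+00 -3.61089076e-02] [ 0.44322319 -0.42612967  0.386751  ]
```

View pics/w1.png

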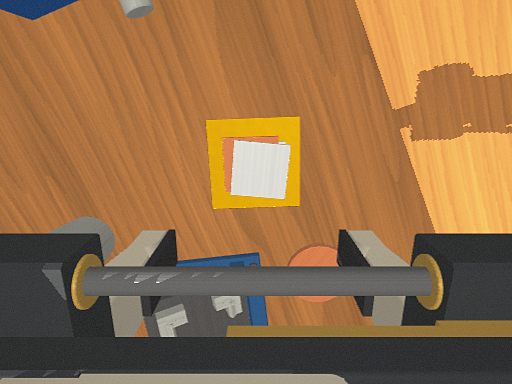

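Run:
```python
from h import *
f=np.load('w1.npz')
for n,pts,z in [('plate',[(207,121),(299,117),(300,206),(213,209)],.006),('c',[(234,140),(291,146),(286,199),(231,195)],.049),('b',[(224,138),(278,136),(226,191)],.044),('a',[(287,143)],.039)]:
    p=np.array([ray(f,q,z) for q in pts]); print(n,p[:,:2].round(4).tolist(),p.mean(0).round(4))
    if len(p)>2:
        for i,j in((0,1),(-1,0)):
            d=p[j]-p[i];print(np.degrees(np.arctan2(d[1],d[0])).round(1),np.linalg.norm(d).round(4))
print(proj(f,[.469,-.355,.049]),proj(f,[.47,-.354,.0]))
```

```text
plate [[0.5067, -0.4218], [0.4043, -0.3891], [0.4369, -0.2843], [0.5417, -0.3185]] [ 0.4724 -0.3534  0.006 ]
162.3 0.1076
-108.7 0.1091
c [[0.4804, -0.3944], [0.4259, -0.3677], [0.4497, -0.3136], [0.5056, -0.339]] [ 0.4654 -0.3537  0.049 ]
153.9 0.0607
-114.4 0.0609
b [[0.4902, -0.3996], [0.4353, -0.3817], [0.51, -0.344]] [ 0.4785 -0.3751  0.044 ]
162.0 0.0577
-109.6 0.059
a [[0.4284, -0.3706]] [ 0.4284 -0.3706  0.039 ]
[256.96567921 170.6569989 ] [256.45312279 162.97390283]
```

```bash
python3 -m creep '{"translation":[[0,-2,-43],[0,0,-45],[0,0,-45],[0,0,-40],[0,0,-30],[0,0,0],[0,0,0]],"spin":[0,0,0,0,0,0,0],"gripper":[1,1,1,1,1,1,1]}' 15; python3 -m creep '{"translation":[[0,0,0],[0,0,0],[0,0,0],[0,0,0],[0,0,0],[0,0,0],[0,0,0],[0,0,0]],"spin":[0,0,0,0,0,0,0,0],"gripper":[0.6,0.6,0.6,0.6,0.6,0.6,0.6,0.6]}' 15
```

```text
t: 3.3
eef_pos: [0.4686, -0.3582, 0.0239]
ee_rot: [3.141, -0.001, -1.924]
force: [-0.1, -0.7, 0.4]
width: 0.0874
gripper_force: 0.0
t: 4.1
eef_pos: [0.4695, -0.3575, 0.0249]
ee_rot: [-3.14, -0.0, -1.922]
force: [-1.4, 0.3, 7.7]
width: 0.0596
gripper_force: 15.0
```

```bash
python3 -m creep '{"translation":[[0,0,0],[0,0,0],[0,0,0],[0,0,20],[0,0,25],[0,0,0],[0,0,0],[0,0,0]],"spin":[0,0,0,0,0.14,0.14,0.14,0.14],"gripper":[1,1,1,1,1,1,1,1]}' 15; python3 -m creep '{"translation":[[0,0,0],[0,0,0],[0,0,0],[0,0,0],[0,0,0],[0,0,0],[0,0,0],[0,0,0]],"spin":[0.145,0.145,0.145,0.145,0.145,0.145,0.145,0],"gripper":[1,1,1,1,1,1,1,1]}' 15
python3 - <<'E'
from h import *
f=shot('wrist','w2');np.savez('w2.npz',**f)
print(get_state()['eef_pos'],get_state()['width'])
E
```

```text
t: 4.9
eef_pos: [0.4688, -0.3571, 0.0686]
ee_rot: [-3.141, 0.0, -1.357]
force: [0.4, -0.1, -0.6]
width: 0.0877
gripper_force: 0.0
t: 5.7
eef_pos: [0.4687, -0.3571, 0.0683]
ee_rot: [-3.142, 0.001, -0.346]
force: [0.7, 0.2, -0.0]
width: 0.0874
gripper_force: 0.0
[ 0.46873382 -0.35706538  0.06834669] 0.08747493944546034
```

View pics/w2.png

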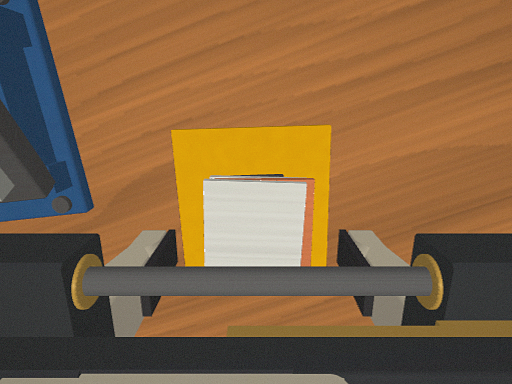

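```bash
python3 -m creep '{"translation":[[0,0,-22],[0,0,-22],[0,0,0],[0,0,0],[0,0,0]],"spin":[-0.004,0,0,0,0],"gripper":[1,1,1,0.85,0.6]}' 15; python3 -m creep '{"translation":[[0,0,0],[0,0,0],[0,0,0],[0,0,0],[0,0,0],[0,0,0],[0,0,0]],"spin":[0,0,0,0,0,0,0],"gripper":[0.6,0.6,0.6,0.6,0.6,0.6,0.6]}' 15
```

```text
t: 6.25
eef_pos: [0.4696, -0.3575, 0.0256]
ee_rot: [3.141, -0.001, -0.353]
force: [-0.4, 0.1, 1.0]
width: 0.077
gripper_force: 0.0
t: 6.95
eef_pos: [0.4695, -0.3576, 0.0256]
ee_rot: [3.141, -0.002, -0.352]
force: [-0.9, -0.7, 6.4]
width: 0.0598
gripper_force: 15.0
```

```bash
python3 -m creep '{"translation":[[0,0,15],[0,0,20],[-18,8,0],[-19,9,0],[0,0,0],[0,0,0]],"spin":[0.019,0.019,0,0,0,0],"gripper":[0.6,0.6,0.6,0.6,0.6,0.6]}' 15
python3 - <<'E'
from h import *
f=shot('wrist');g=shot('scene')
s=get_state(); print(s['eef_pos'],s['width'],s['gripper_force'],s['force'])
u,v=proj(g,s['eef_pos']).round().astype(int)
c=cv2.resize(g['img'][v-40:v+40,u-50:u+50],(500,400),interpolation=cv2.INTER_CUBIC)
w=cv2.resize(f['img'][100:290,180:340],(300,356))
o=np.zeros((400,800,3),np.uint8);o[:,:500]=c;o[:356,500:]=w
cv2.imwrite('pics/c3.png',o[:,:,::-1])
E
```

```text
t: 7.55
eef_pos: [0.4319, -0.3401, 0.0598]
ee_rot: [-3.142, -0.0, -0.314]
force: [1.2, 0.0, -1.7]
width: 0.06
gripper_force: 15.0
[ 0.43259201 -0.34038887  0.05964997] 0.05957841803724237 14.97238464653492 [ 0.01508917 -0.47749004 -1.58447915]
```

View pics/c3.png

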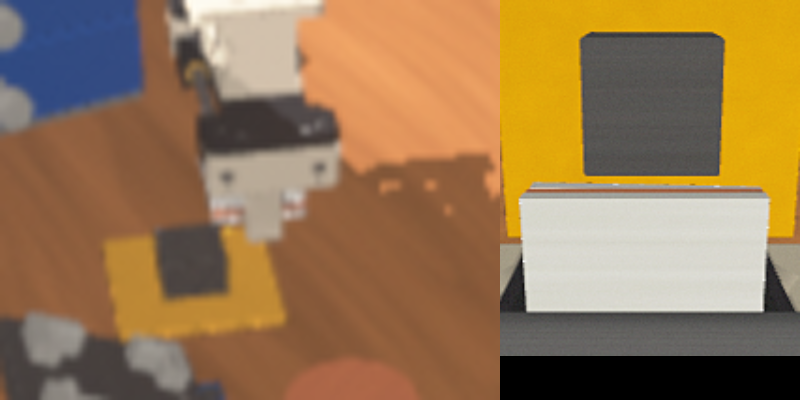

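```bash
python3 -m creep '{"translation":[[0,0,-20],[0,0,-10],[0,0,-4],[0,0,-2],[0,0,0]],"spin":[0,0,0,0,0],"gripper":[0.6,0.6,0.6,0.6,0.6]}' 12;python3 -m creep '{"translation":[[0,0,-1.5],[0,0,-1.5],[0,0,-1.5],[0,0,-1.5],[0,0,0]],"spin":[0,0,0,0,0],"gripper":[0.6,0.6,0.6,0.6,0.6]}' 12;python3 -m creep '{"translation":[[0,0,-1.5],[0,0,0],[0,0,20],[0,0,20],[0,0,0],[0,0,0]],"spin":[0,0,0,0,0,0],"gripper":[0.6,0.6,0.6,0.6,0.6,0.6]}' 12
python3 - <<'E'
from h import *
f=shot('wrist');g=shot('scene')
s=get_state(); print(s['eef_pos'],s['width'],s['gripper_force'],s['force'])
u,v=proj(g,s['eef_pos']).round().astype(int)
c=cv2.resize(g['img'][v-24:v+24,u-30:u+30],(500,400),interpolation=cv2.INTER_CUBIC)
w=cv2.resize(f['img'][100:290,180:340],(300,356))
o=np.zeros((400,800,3),np.uint8);o[:,:500]=c;o[:356,500:]=w
cv2.imwrite('pics/c4.png',o[:,:,::-1]);np.savez('w4.npz',**f)
E
```

```text
t: 8.15
eef_pos: [0.4319, -0.3403, 0.0235]
ee_rot: [3.142, 0.0, -0.314]
force: [-0.4, 1.2, -2.3]
width: 0.0599
gripper_force: 12.0
t: 8.65
eef_pos: [0.4324, -0.3405, 0.0178]
ee_rot: [3.141, -0.001, -0.314]
force: [-0.3, -0.6, 2.7]
width: 0.0597
gripper_force: 12.0
t: 9.25
eef_pos: [0.4316, -0.3398, 0.0556]
ee_rot: [-3.141, 0.0, -0.314]
force: [0.0, -0.6, -2.9]
width: 0.0601
gripper_force: 12.0
[ 0.43105553 -0.3396994   0.05494988] 0.060136543831732794 11.990918330848217 [-0.52894636  0.56889206 -1.66227826]
```

View pics/c4.png

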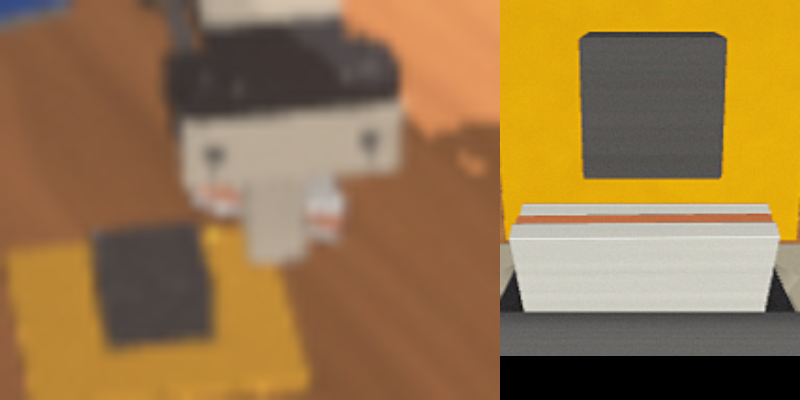

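Run:
```python
from h import *
from scipy.optimize import least_squares
f=np.load('w4.npz'); T=np.array([.4311,-.3397,.05495]); y=-.314
ex=np.array([np.cos(y),np.sin(y),0]); ey=np.array([-np.sin(y),np.cos(y),0]); ez=np.array([0,0,1.])
obs=np.array([[520,205],[768,205],[510,238],[778,238]],float); obs[:,0]=180+(obs[:,0]-500)/1.875; obs[:,1]=100+obs[:,1]/1.874
obs=obs[np.array([0,1,2,3])]
def pr(p):
    th,dx,dy,dz=p; c,s=np.cos(th),np.sin(th); C=T+[0,0,.019]+dx*ex+dy*ey+dz*ez
    out=[]
    for z in(-.0075,.0075):
        pts=[proj(f,C+(.03*c-z*s)*ex+yy*ey+(.03*s+z*c)*ez) for yy in(.03,-.03)]
        out+=sorted(pts,key=lambda q:q[0])
    return np.array(out)
r=least_squares(lambda p:(pr(p)-obs).ravel(),[.4,0,0,0]); print(np.degrees(r.x[0]),r.x[1:],r.fun.round(1))
# prediction with dx=0
r=least_squares(lambda p:(pr([p[0],0,p[1],p[2]])-obs).ravel(),[.4,0,0]); print(np.degrees(r.x[0]),r.x[1:],r.fun.round(1))
```

```text
9.836103602270004 [-0.00222811  0.00084918  0.00632703] [ 0.7 -0.  -0.7 -0.1 -0.6  0.1  0.6  0. ]
15.084006874063306 [0.00084781 0.00646402] [-0.9 -2.7  0.9 -2.7 -2.2  0.5  2.2  0.4]
```

Run:
```python
from h import *
from scipy.optimize import least_squares
f=np.load('w4.npz'); y=-.314
ex=np.array([np.cos(y),np.sin(y),0]); ey=np.array([-np.sin(y),np.cos(y),0]); ez=np.array([0,0,1.])
f=dict(f); C0=-f['R'].T@f['t']
for T,rows in ((np.array([.4326,-.3404,.0597]),[(532,183),(765,183),(520,197),(769,197)]),(np.array([.4311,-.3397,.05495]),[(520,205),(768,205),(510,238),(778,238)])):
    g=dict(f); g['t']=-f['R']@(C0+T-np.array([.4311,-.3397,.05495]))
    obs=np.array(rows,float); obs[:,0]=180+(obs[:,0]-500)/1.875; obs[:,1]=100+obs[:,1]/1.874
    for th in np.radians([0,5,10,15,20,25,30]):
        c,s=np.cos(th),np.sin(th); C=T+[0,0,.016]
        o=[]
        for z in(-.0075,.0075):
            o+=[proj(g,C+(.03*c-z*s)*ex+yy*ey+(.03*s+z*c)*ez).round(1).tolist() for yy in(.03,-.03)]
        print(round(np.degrees(th)),o)
    print('obs',obs.round(1).tolist())
    R0=np.array([.4722,-.354,.034]); print('riser pred front/back',[proj(g,R0+a*.022*ex+b*.022*ey).round(1).tolist() for a in(-1,1) for b in(1,-1)])
print('riser obs', [(180+(u-500)/1.875,100+v/1.874) for u,v in((580,178),(722,178),(585,40),(720,40))])
```

```text
0 [[198.6, 197.0], [318.4, 196.9], [192.9, 206.8], [324.4, 206.7]]
5 [[197.6, 197.5], [319.4, 197.4], [191.9, 210.3], [325.5, 210.2]]
10 [[196.6, 198.6], [320.5, 198.5], [190.9, 214.4], [326.5, 214.3]]
15 [[195.6, 200.2], [321.6, 200.1], [190.0, 218.9], [327.5, 218.8]]
20 [[194.5, 202.3], [322.7, 202.2], [189.1, 223.9], [328.5, 223.8]]
25 [[193.5, 204.9], [323.8, 204.8], [188.3, 229.4], [329.3, 229.3]]
30 [[192.5, 208.1], [324.9, 208.0], [187.5, 235.2], [330.1, 235.1]]
obs [[197.1, 197.7], [321.3, 197.7], [190.7, 205.1], [323.5, 205.1]]
riser pred front/back [[223.5, 196.0], [295.2, 196.0], [221.1, 122.8], [297.8, 122.7]]
0 [[198.6, 197.0], [318.4, 196.9], [192.9, 206.8], [324.4, 206.7]]
5 [[197.6, 197.5], [319.4, 197.4], [191.9, 210.3], [325.5, 210.2]]
10 [[196.6, 198.6], [320.5, 198.5], [190.9, 214.4], [326.5, 214.3]]
15 [[195.6, 200.2], [321.6, 200.1], [190.0, 218.9], [327.5, 218.8]]
20 [[194.5, 202.3], [322.7, 202.2], [189.1, 223.9], [328.5, 223.8]]
25 [[193.5, 204.9], [323.8, 204.8], [188.3, 229.4], [329.3, 229.3]]
30 [[192.5, 208.1], [324.9, 208.0], [187.5, 235.2], [330.1, 235.1]]
obs [[190.7, 209.4], [322.9, 209.4], [185.3, 227.0], [328.3, 227.0]]
riser pred front/back [[222.9, 195.8], [296.6, 195.7], [220.5, 120.4], [299.3, 120.4]]
riser obs [(222.66666666666666, 194.98399146211312), (298.4, 194.98399146211312), (225.33333333333334, 121.34471718249733), (297.3333333333333, 121.34471718249733)]
```

```bash
python3 -m creep '{"translation":[[20,-7,0],[20,-7,0],[0,0,-15],[0,0,-5],[0,0,-3],[0,0,-3],[0,0,-3],[0,0,0]],"spin":[0,0,0,0,0,0,0,0],"gripper":[0.6,0.6,0.6,0.6,0.6,0.6,0.6,0.6]}' 12;python3 -m creep '{"translation":[[0,0,-1],[0,0,0],[0,0,0],[0,0,0],[0,0,3],[0,0,3],[0,0,0]],"spin":[0,0,0,0,0,0,0],"gripper":[0.6,0.6,1,1,1,1,1]}' 12; python3 -m creep '{"translation":[[0,0,0],[0,0,0],[0,0,0],[0,0,0],[0,0,0],[0,0,0],[0,0,0]],"spin":[0,0,0,0,0,0,0],"gripper":[0.6,0.6,0.6,0.6,0.6,0.6,0.6]}' 15; python3 -m creep '{"translation":[[0,0,0],[0,0,0],[0,0,0],[0,0,45],[0,0,0],[0,0,0],[0,0,0]],"spin":[0,0,0,0,0,0,0],"gripper":[1,1,1,1,1,1,1]}' 12
python3 - <<'E'
from h import *
f=shot('wrist','w5')
E
```

```text
t: 10.15
eef_pos: [0.4723, -0.3543, 0.0273]
ee_rot: [3.141, -0.001, -0.314]
force: [0.8, -0.0, 0.2]
width: 0.0599
gripper_force: 12.0
t: 10.85
eef_pos: [0.4721, -0.3543, 0.0326]
ee_rot: [3.141, -0.001, -0.314]
force: [-0.5, 0.4, -0.4]
width: 0.0865
gripper_force: 0.0
t: 11.55
eef_pos: [0.4718, -0.3541, 0.032]
ee_rot: [-3.142, 0.0, -0.314]
force: [0.6, -0.5, -0.9]
width: 0.0596
gripper_force: 15.0
t: 12.25
eef_pos: [0.4715, -0.354, 0.0767]
ee_rot: [-3.141, 0.0, -0.314]
force: [0.4, 0.6, -0.5]
width: 0.0879
gripper_force: 0.0
```

View pics/w5.png

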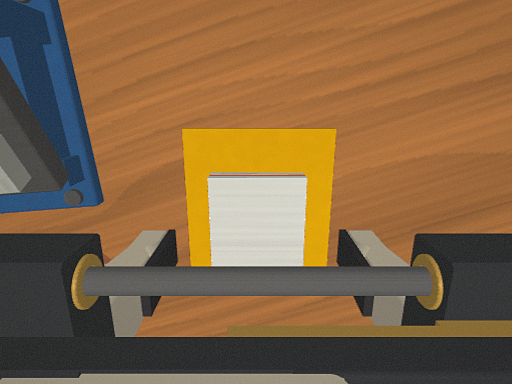

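```bash
python3 -m creep '{"translation":[[0,0,0],[0,0,0],[0,0,0],[0,0,0],[0,0,0],[0,0,0],[0,0,0],[0,0,0]],"spin":[-0.143,-0.143,-0.143,-0.143,-0.143,-0.143,-0.143,-0.143],"gripper":[1,1,1,1,1,1,1,1]}' 15; python3 -m creep '{"translation":[[0,0,0],[0,0,0],[0,0,0],[0,0,-22],[0,0,-22],[0,0,0],[0,0,0]],"spin":[-0.143,-0.143,-0.141,0,0,0,0],"gripper":[1,1,1,1,1,1,1]}'; python3 -m creep '{"translation":[[0,0,0],[0,0,0],[0,0,0],[0,0,0],[0,0,0],[0,0,0],[0,0,0]],"spin":[0,0,0,0,0,0,0],"gripper":[0.6,0.6,0.6,0.6,0.6,0.6,0.6]}' 15; python3 -m creep '{"translation":[[0,0,0],[0,0,0],[0,0,0],[0,0,44],[0,0,0],[0,0,0],[0,0,0],[0,0,0]],"spin":[0,0,0,0,0.143,0.143,0.143,0.143],"gripper":[1,1,1,1,1,1,1,1]}' 15;  python3 -m creep '{"translation":[[0,0,0],[0,0,0],[0,0,0],[0,0,0],[0,0,0],[0,0,0],[0,0,0],[0,0,0]],"spin":[0.143,0.143,0.143,0.143,0.143,0.143,0.141,0],"gripper":[1,1,1,1,1,1,1,1]}' 15; python3 -m creep '{"translation":[[0,0,-22],[0,0,-22],[0,0,0],[0,0,0],[0,0,0],[0,0,0],[0,0,0]],"spin":[0,0,0,0,0,0,0],"gripper":[1,1,1,0.6,0.6,0.6,0.6]}' 15;python3 -m creep '{"translation":[[0,0,0],[0,0,0],[0,0,0],[0,0,0]],"spin":[0,0,0,0],"gripper":[0.6,0.6,0.6,0.6]}' 15
```

```text
t: 13.1
eef_pos: [0.4713, -0.3539, 0.076]
ee_rot: [3.14, 0.001, -1.464]
force: [0.6, -0.2, -0.0]
width: 0.0878
gripper_force: 0.0
t: 13.8
eef_pos: [0.4714, -0.3541, 0.0325]
ee_rot: [3.139, -0.0, -1.885]
force: [0.2, 0.2, 0.8]
width: 0.0873
gripper_force: 0.0
t: 14.5
eef_pos: [0.4723, -0.3543, 0.0336]
ee_rot: [-3.141, -0.0, -1.885]
force: [-1.1, 1.1, 6.1]
width: 0.0599
gripper_force: 15.0
t: 15.3
eef_pos: [0.4718, -0.3541, 0.077]
ee_rot: [3.141, 0.0, -1.307]
force: [0.5, 0.6, -0.7]
width: 0.0878
gripper_force: 0.0
t: 16.1
eef_pos: [0.4717, -0.3541, 0.0768]
ee_rot: [-3.142, 0.0, -0.312]
force: [1.0, -0.1, -0.9]
width: 0.0877
gripper_force: 0.0
t: 16.8
eef_pos: [0.4724, -0.3544, 0.034]
ee_rot: [3.142, -0.001, -0.314]
force: [-0.1, 0.1, 0.2]
width: 0.0613
gripper_force: 0.0
t: 17.2
eef_pos: [0.4724, -0.3544, 0.0339]
ee_rot: [3.141, -0.001, -0.314]
force: [-0.7, 2.1, 6.8]
width: 0.0599
gripper_force: 15.0
```

```bash
python3 -m creep '{"translation":[[0,0,10],[0,0,10],[0,0,5],[-18,6,0],[-18,5.7,0],[0,0,0],[0,0,0]],"spin":[0,0,0,0,0,0,0],"gripper":[0.6,0.6,0.6,0.6,0.6,0.6,0.6]}' 15
python3 - <<'E'
from h import *
f=shot('wrist');np.savez('w6.npz',**f)
s=get_state(); print(s['eef_pos'],s['width'],s['force'])
cv2.imwrite('pics/w6.png',cv2.resize(f['img'][90:290,170:350],(540,600))[:,:,::-1])
E
```

```text
t: 17.9
eef_pos: [0.4361, -0.3426, 0.0587]
ee_rot: [3.141, -0.001, -0.314]
force: [0.5, -0.0, -0.9]
width: 0.0597
gripper_force: 15.0
[ 0.43652866 -0.34279084  0.05861876] 0.05996311057334084 [ 0.10125352  0.48400489 -1.48080575]
```

View pics/w6.png

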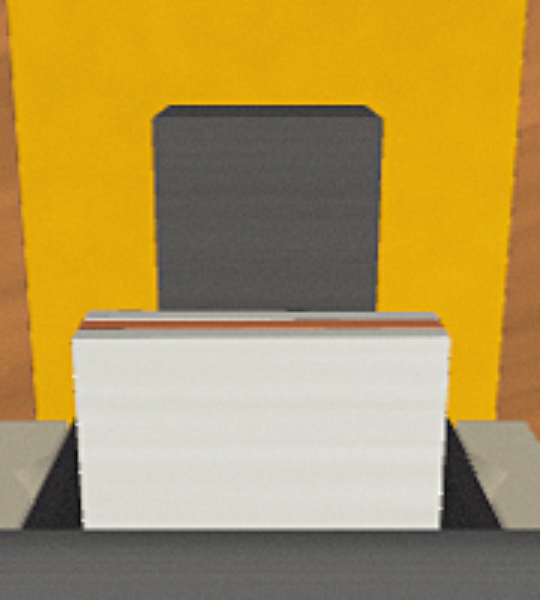

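```bash
python3 -m creep '{"translation":[[0,0,-15],[0,0,-10],[0,0,-1.5],[0,0,-1.5],[0,0,-1.5],[0,0,-1.2],[0,0,-1],[0,0,0]],"spin":[0,0,0,0,0,0,0,0],"gripper":[0.6,0.6,0.6,0.6,0.6,0.6,0.6,0.6]}' 12;python3 -m creep '{"translation":[[0,0,0],[0,0,20],[0,0,25],[0,0,0],[0,0,0]],"spin":[0,0,0,0,0],"gripper":[0.6,0.6,0.6,0.6,0.6]}' 12
cat > prof.py <<'E'
from h import *
f=shot('wrist'); np.savez('wt.npz',**f)
s=get_state(); print(s['t'],s['eef_pos'],s['width'],s['force'])
for c in(215,256,300):
    print(c,[f"{r}:{'/'.join(map(str,f['img'][r,c]))}" for r in range(190,242,2)])
T=np.array(s['eef_pos']); y=s['ee_rot'][2]
ex=np.array([np.cos(y),np.sin(y),0]); ez=np.array([0,0,1.])
for th in np.radians([15,20,25,30,35]):
    c,q=np.cos(th),np.sin(th); C=T+[0,0,.0085]
    print(round(np.degrees(th)),[proj(f,C+(.03*c-z*q)*ex+(.03*q+z*c)*ez)[1].round(1) for z in(-.0075,-.0025,.0025,.0075)])
E
python3 prof.py
```

```text
t: 18.75
eef_pos: [0.4358, -0.3425, 0.0265]
ee_rot: [-3.142, -0.0, -0.314]
force: [-2.5, 2.4, 4.4]
width: 0.0601
gripper_force: 12.0
t: 19.25
eef_pos: [0.4364, -0.3426, 0.0715]
ee_rot: [-3.141, -0.002, -0.314]
force: [-0.9, -0.5, -1.6]
width: 0.0596
gripper_force: 12.0
19.3 [ 0.43572531 -0.34229982  0.07080688] 0.0597182088212958 [-0.40919416 -0.64768659 -2.29101151]
215 ['190:229/173/10', '192:230/175/10', '194:229/170/10', '196:228/171/10', '198:230/174/9', '200:233/172/1', '202:187/189/190', '204:194/193/184', '206:198/198/192', '208:198/103/53', '210:187/111/70', '212:195/113/74', '214:193/193/186', '216:199/199/188', '218:196/193/183', '220:230/228/224', '222:210/210/201', '224:208/208/197', '226:212/211/200', '228:210/206/196', '230:211/209/200', '232:209/209/201', '234:212/213/200', '236:211/210/201', '238:204/205/195', '240:214/209/198']
256 ['190:86/80/82', '192:86/81/79', '194:84/80/82', '196:156/117/34', '198:230/172/8', '200:233/168/0', '202:194/196/196', '204:196/193/184', '206:197/202/192', '208:203/108/60', '210:187/113/69', '212:194/110/72', '214:196/196/187', '216:19
[... 428 characters left out ...]
210:188/109/69', '212:190/106/67', '214:195/196/190', '216:195/193/185', '218:197/196/187', '220:231/233/226', '222:209/207/198', '224:213/210/201', '226:214/212/203', '228:212/210/199', '230:208/207/197', '232:210/209/196', '234:215/216/203', '236:210/212/201', '238:208/208/196', '240:210/206/198']
15 [np.float64(195.8), np.float64(201.2), np.float64(207.0), np.float64(213.1)]
20 [np.float64(197.7), np.float64(204.1), np.float64(210.8), np.float64(217.8)]
25 [np.float64(200.1), np.float64(207.4), np.float64(214.9), np.float64(222.9)]
30 [np.float64(203.1), np.float64(211.1), np.float64(219.6), np.float64(228.4)]
35 [np.float64(206.5), np.float64(215.4), np.float64(224.6), np.float64(234.2)]
```

```bash
python3 -m creep '{"translation":[[0,0,30],[0,0,40],[0,0,40],[10,25,20],[13,36,0],[13,36,0],[13,36,0],[13,38,0]],"spin":[0,0,0,0.02,0.02,0.02,0.022,0],"gripper":[0.6,0.6,0.6,0.6,0.6,0.6,0.6,0.6]}' 12; python3 -m creep '{"translation":[[0,0,0],[0,0,0]],"spin":[0,0],"gripper":[0.6,0.6]}'
python3 - <<'E'
from h import *
f=shot('wrist','w7');np.savez('w7.npz',**f)
s=get_state(); print(s['t'],s['eef_pos'],s['ee_rot'],s['width'],s['force'])
e=np.array([.973,-.23,0]);y=np.array([.23,.973,0])
print(proj(f,[.5955,-.1945,.066]))
E
```

```text
t: 20.1
eef_pos: [0.4977, -0.1701, 0.2001]
ee_rot: [3.141, 0.002, -0.232]
force: [0.1, 0.3, -1.8]
width: 0.06
gripper_force: 12.0
t: 20.3
eef_pos: [0.4978, -0.1705, 0.2002]
ee_rot: [3.141, 0.002, -0.23]
force: [-0.1, -0.2, -1.8]
width: 0.0602
gripper_force: 12.0
20.35 [ 0.49754287 -0.17120878  0.20033723] [ 3.14130994e+00  1.72941470e-03 -2.30916032e-01] 0.05965048560225308 [ 0.23910017  0.37115936 -1.46407273]
[258.93334144  69.06493258]
```

View pics/w7.png

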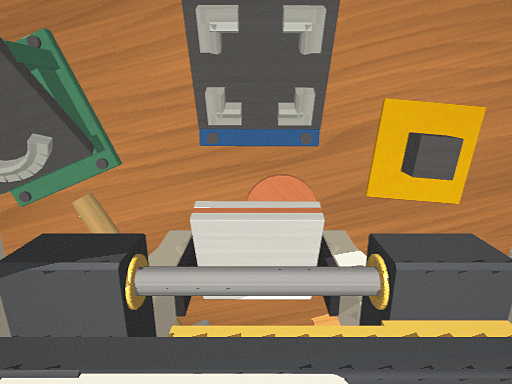

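Run:
```python
from h import *
from scipy.optimize import least_squares
f=dict(np.load('w7.npz'))
def pts(p):
    x,y,yaw=p; c,s=np.cos(yaw),np.sin(yaw); a=np.radians(25)
    W=lambda X,Y,Z: np.array([x+c*X-s*Y,y+s*X+c*Y,Z])
    n=lambda X,Y,Z: W(X*np.cos(a)-Z*np.sin(a),Y,.066+X*np.sin(a)+Z*np.cos(a))
    return dict(foot=[W(-.075,.065,.012),W(-.075,-.065,.012)],
      outtop=[n(i*.0475,j*.0475,.017) for i in(1,-1) for j in(1,-1)],
      outbase=[n(i*.0475,j*.0475,0) for i in(1,-1) for j in(1,-1)],
      inbase=[n(i*.0315,j*.0315,0) for i in(1,-1) for j in(1,-1)],
      wallend=[n(-.0475,j*.017,0) for j in(1,-1)])
for k,v in pts([.5955,-.1945,-.232]).items(): print(k,[proj(f,q).round(1).tolist() for q in v])
g=cv2.cvtColor(f['img'],cv2.COLOR_RGB2GRAY)
for r in(100,112,120): print(r,[(c,int(g[r,c])) for c in range(180,336,2) if abs(int(g[r,c])-int(g[r,c-2]))>25])
for c in(212,308): print(c,[(r,int(g[r,c])) for r in range(0,160) if abs(int(g[r,c])-int(g[r,c-1 if r else 0]))>15])
```

```text
foot [[198.9, 146.4], [317.7, 146.6]]
outtop [[193.9, 11.9], [325.0, 12.2], [207.3, 127.6], [310.1, 127.7]]
outbase [[197.2, 6.6], [321.4, 6.8], [209.3, 118.5], [307.9, 118.7]]
inbase [[219.7, 29.4], [298.6, 29.5], [224.9, 103.0], [292.6, 103.1]]
wallend [[241.0, 118.6], [276.3, 118.6]]
100 [(196, 80), (206, 162), (226, 82), (294, 111), (296, 138), (314, 129), (316, 80), (326, 138)]
112 [(198, 79), (208, 174), (224, 190), (242, 81), (278, 124), (280, 192), (312, 141), (314, 77), (324, 130)]
120 [(198, 84), (208, 165), (242, 79), (278, 145), (312, 91), (322, 125)]
212 [(0, 75), (27, 160), (28, 178)]
308 [(0, 79), (28, 166), (29, 192), (54, 75)]
```

```bash
python3 -m creep '{"translation":[[20,-5,0],[25,-6,-10],[22,-6,-25],[16,-4,-30],[0,0,-28],[0,0,-15],[0,0,0],[0,0,0]],"spin":[0,0,0,0,0,0,0,0],"gripper":[0.6,0.6,0.6,0.6,0.6,0.6,0.6,0.6]}' 12
python3 - <<'E'
from h import *
f=shot('wrist','w8');np.savez('w8.npz',**f)
s=get_state(); print(s['t'],s['eef_pos'],s['ee_rot'],s['width'],s['force'])
g=cv2.GaussianBlur(cv2.cvtColor(f['img'],cv2.COLOR_RGB2GRAY),(3,3),0).astype(int)
for r in range(96,240,8):
    print(r,[(c,int(g[r,c+1]-g[r,c-1])) for c in range(150,370) if abs(g[r,c+1]-g[r,c-1])>22 and abs(g[r,c+1]-g[r,c-1])>=max(abs(g[r,c+2]-g[r,c]),abs(g[r,c]-g[r,c-2]))])
from importlib import import_module
x,y,yaw=.5951,-.1958,-.232
c,s_=np.cos(yaw),np.sin(yaw);a=np.radians(25)
W=lambda X,Y,Z: np.array([x+c*X-s_*Y,y+s_*X+c*Y,Z])
n=lambda X,Y,Z: W(X*np.cos(a)-Z*np.sin(a),Y,.066+X*np.sin(a)+Z*np.cos(a))
for lab,q in dict(oT=(.0475,.0475,.017),iT=(.035,.017,.017),oTe=(.0475,.017,.017),oB=(.0475,.0475,0)).items():
    print(lab,[proj(f,n(q[0],j*q[1],q[2])).round(1).tolist() for j in(1,-1)])
E
```

```text
t: 21.15
eef_pos: [0.5806, -0.1935, 0.0932]
ee_rot: [3.141, 0.001, -0.233]
force: [0.4, 0.1, -1.9]
width: 0.0599
gripper_force: 12.0
21.2 [ 0.58125299 -0.19334431  0.09411948] [ 3.14143056e+00 -9.27830789e-04 -2.32564897e-01] 0.05973011480635455 [-0.38996103 -0.12133565 -1.36435454]
96 [(166, -33), (345, 50)]
104 []
112 []
120 []
128 []
136 [(162, 63), (222, -60), (288, 63), (348, -56)]
144 [(158, 68), (221, -45), (288, 53), (351, -64), (368, 52)]
152 [(157, 72), (220, -42), (223, -28), (289, 44), (353, -69), (366, 39)]
160 [(159, 75), (220, -43), (224, -33), (286, 30), (289, 47), (351, -75), (364, 42)]
168 [(161, 72), (221, -57), (288, 69), (289, 69), (349, -75), (361, 49)]
176 [(151, -44), (163, 74), (221, -96), (288, 97), (347, -75), (359, 39)]
184 [(153, -47), (165, 73), (195, -25), (200, -33), (310, 33), (345, -80), (357, 46)]
192 [(155, -38), (167, 74), (197, -43), (198, -43), (312, 46), (343, -81), (355, 50)]
200 [(157, -42), (185, 30), (186, 30), (187, 30), (193, -48), (316, 45), (323, -39), (352, 41), (353, 41)]
208 [(160, -48), (193, 64), (320, -50), (350, 48)]
216 [(162, -43), (190, 102), (323, -96), (348, 50)]
224 [(164, -47), (181, 73), (190, 34), (324, -33), (329, -77), (346, 41)]
232 [(168, 49), (192, 38), (322, -41), (346, -28)]
oT [[157.3, 155.9], [354.8, 155.6]]
iT [[222.6, 176.1], [289.6, 176.0]]
oTe [[220.7, 155.8], [291.4, 155.7]]
oB [[164.9, 137.0], [347.2, 136.7]]
```

```bash
python3 -m creep '{"translation":[[0.6,0.7,0],[3,-0.7,-6.5],[3,-0.7,-6.5],[0,0,0]],"spin":[0,0,0,0],"gripper":[0.6,0.6,0.6,0.6]}' 12;python3 -m creep '{"translation":[[1.5,-0.3,-3.3],[1.5,-0.4,-3.3],[0,0,0]],"spin":[0,0,0],"gripper":[0.6,0.6,0.6]}' 12;python3 -m creep '{"translation":[[1.3,-0.3,-3],[0,0,0],[0,0,0]],"spin":[0,0,0],"gripper":[0.6,0.6,0.6]}' 12
```

```text
t: 21.6
eef_pos: [0.5873, -0.1931, 0.0793]
ee_rot: [3.142, 0.001, -0.232]
force: [0.3, 0.1, -2.8]
width: 0.06
gripper_force: 12.0
t: 21.9
eef_pos: [0.5904, -0.1938, 0.0731]
ee_rot: [3.141, 0.001, -0.232]
force: [0.4, -0.5, -1.8]
width: 0.0598
gripper_force: 12.0
t: 22.2
eef_pos: [0.5918, -0.1942, 0.0707]
ee_rot: [3.142, 0.0, -0.232]
force: [-0.5, 0.1, -2.3]
width: 0.0599
gripper_force: 12.0
```

```bash
python3 -m creep '{"translation":[[0.7,-0.2,-1.5],[0,0,0],[0,0,0]],"spin":[0,0,0],"gripper":[0.6,0.6,0.6]}' 12;python3 -m creep '{"translation":[[0,0,0],[0,0,0]],"spin":[0,0],"gripper":[0.72,0.72]}' ; python3 -m creep '{"translation":[[0,0,0],[0,0,0],[0,0,20],[0,0,35],[0,0,45],[-40,10,10],[-30,7,0],[0,0,0]],"spin":[0,0,0,0,0,0,0,0],"gripper":[0.8,1,1,1,1,1,1,1]}'
python3 - <<'E'
from h import *
f=shot('wrist','w9');np.savez('w9.npz',**f)
g=shot('scene')
s=get_state(); print(s['t'],s['eef_pos'],s['force'])
u,v=proj(f,[.5951,-.195,.07]).round().astype(int);print(u,v)
u2,v2=proj(g,[.5951,-.195,.07]).round().astype(int)
a=cv2.resize(f['img'][0:200,156:356],(500,500),interpolation=cv2.INTER_CUBIC)
b=cv2.resize(g['img'][v2-38:v2+38,u2-23:u2+23],(300,496),interpolation=cv2.INTER_CUBIC)
o=np.zeros((500,800,3),np.uint8);o[:,:500]=a;o[:496,500:]=b;cv2.imwrite('pics/c9.png',o[:,:,::-1])
E
```

```text
t: 22.5
eef_pos: [0.5923, -0.1944, 0.0691]
ee_rot: [3.142, 0.0, -0.232]
force: [-0.3, -0.5, -1.8]
width: 0.0598
gripper_force: 12.0
t: 22.7
eef_pos: [0.593, -0.1945, 0.0697]
ee_rot: [-3.142, -0.001, -0.232]
force: [-0.0, 0.1, -0.5]
width: 0.0628
gripper_force: 0.0
t: 23.5
eef_pos: [0.5196, -0.1768, 0.1805]
ee_rot: [-3.14, -0.001, -0.232]
force: [0.6, -0.7, -0.9]
width: 0.0876
gripper_force: 0.0
23.6 [ 0.52249404 -0.17733294  0.18012803] [0.28949863 0.1812414  1.0329861 ]
258 97
```

Run:
```python
from h import *
f=dict(np.load('w9.npz'));im=f['img']
x,y,yaw=.5953,-.195,-.232
c,s_=np.cos(yaw),np.sin(yaw);a=np.radians(25)
W=lambda X,Y,Z: np.array([x+c*X-s_*Y,y+s_*X+c*Y,Z])
n=lambda X,Y,Z: W(X*np.cos(a)-Z*np.sin(a),Y,.066+X*np.sin(a)+Z*np.cos(a))
for z in(.015,.02): print(z,[proj(f,n(i*.03-.0015,j*.03,z)).round(1).tolist() for i in(1,-1) for j in(1,-1)])
print('walltop in',[proj(f,n(i*.034,j*.034,.017)).round(1).tolist() for i in(1,-1) for j in(1,-1)])
g=cv2.cvtColor(im,cv2.COLOR_RGB2GRAY)
for r in range(30,180,10): print(r,' '.join(str(v) for v in g[r,190:330:5]))
cu=(im[...,0].astype(int)-im[...,2]>60)&(im[...,1]<150)
ys,xs=np.nonzero(cu[40:170,205:315]); print('copper px',len(ys),xs.min()+205 if len(xs) else 0,xs.max()+205 if len(xs) else 0,np.unique(ys+40)[[0,-1]] if len(ys) else '')
```

```text
0.015 [[217.4, 69.1], [299.4, 69.0], [223.2, 139.5], [293.2, 139.4]]
0.02 [[216.8, 71.6], [300.1, 71.6], [222.7, 142.7], [293.8, 142.6]]
walltop in [[210.9, 62.4], [305.9, 62.3], [218.6, 143.2], [297.9, 143.2]]
30 79 83 80 78 79 83 79 81 80 81 80 81 80 85 77 87 81 84 83 77 75 85 82 82 83 82 82 76
40 135 165 165 171 171 172 167 169 168 110 81 84 84 83 77 87 80 84 80 169 165 169 168 169 172 174 160 171
50 81 165 161 167 163 163 164 160 160 135 87 90 81 88 85 84 86 84 80 165 165 161 163 162 162 172 162 180
60 77 169 167 195 166 213 212 215 213 134 110 107 107 114 108 111 106 108 108 218 212 215 212 214 210 161 171 115
70 78 175 171 166 162 136 208 206 208 208 205 204 207 206 203 210 207 208 207 208 208 208 110 141 158 168 171 73
80 87 110 173 164 156 150 210 211 208 208 209 211 210 212 211 205 209 210 212 211 213 211 113 162 159 172 172 84
90 83 82 81 81 81 84 211 209 208 206 208 205 207 210 206 208 209 207 209 208 209 209 80 80 85 78 84 80
100 83 83 81 82 84 85 232 205 207 205 208 204 205 209 209 210 207 211 212 210 207 228 83 76 81 83 85 82
110 82 77 81 79 83 81 201 213 209 211 213 213 211 214 213 213 213 212 212 213 211 150 83 86 86 80 77 81
120 83 86 76 165 161 168 161 203 203 201 206 203 202 202 206 203 204 204 203 205 204 101 162 159 163 143 85 83
130 137 85 83 172 166 157 147 211 210 210 208 207 210 208 208 209 208 206 209 210 211 111 164 161 173 133 84 84
140 138 85 85 171 166 161 168 188 186 189 84 83 82 85 80 82 83 78 188 187 189 193 162 164 174 75 84 117
150 120 80 86 169 167 172 170 175 173 172 80 81 81 82 82 83 84 84 172 171 175 173 173 166 173 79 79 134
160 131 141 86 89 89 76 83 86 86 88 85 86 86 86 86 88 88 86 88 82 83 82 87 92 91 83 93 125
170 132 135 89 88 87 89 89 84 85 83 85 85 83 80 85 90 86 85 73 69 72 73 75 70 71 73 123 122
copper px 99 217 297 [63 64]
```

```bash
python3 -m creep '{"translation":[[-12,43,10],[-12,43,10],[-12,43,0],[-12,43,0],[-12,43,0],[-12,43,0],[-12,43,0],[-12,43,0]],"spin":[0.065,0.065,0.065,0.065,0.065,0.065,0.065,0.06],"gripper":[1,1,1,1,1,1,1,1]}' 25; python3 -m creep '{"translation":[[-14,43,0],[-14,43,0],[-13,44,0],[0,0,0],[0,0,0]],"spin":[0,0,0,0,0],"gripper":[1,1,1,1,1]}'
python3 - <<'E'
from h import *
f=shot('wrist','w10');np.savez('w10.npz',**f);im=f['img'].astype(int)
s=get_state(); print(s['t'],s['eef_pos'],s['ee_rot'])
for l in('disc','rack'): print([(np.round(d['centre'],4).tolist(),round(d['confidence'],2)) for d in nets.pinpoint('wrist',l)[:3]])
u,v=proj(f,[.472,.325,.0726]);print(u,v)
hsv=cv2.cvtColor(f['img'],cv2.COLOR_RGB2HSV); print(hsv[int(v),int(u)],f['img'][int(v),int(u)])
E
```

```text
t: 24.4
eef_pos: [0.4265, 0.1689, 0.1994]
ee_rot: [3.142, -0.001, 0.286]
force: [0.7, -0.7, -0.5]
width: 0.0878
gripper_force: 0.0
t: 24.9
eef_pos: [0.3854, 0.298, 0.1987]
ee_rot: [3.141, 0.001, 0.286]
force: [-0.5, 0.0, 0.1]
width: 0.0877
gripper_force: 0.0
24.95 [0.38562902 0.29702499 0.19876047] [3.14069675e+00 8.21711371e-04 2.84161295e-01]
[([0.478, 0.4719, -0.0017], 0.94), ([0.3365, 0.3126, 0.0007], 0.91), ([0.477, 0.3283, 0.0609], 0.57)]
[]
255.6561482120674 81.49418718193236
[ 20 168 184] [184 145  63]
```

Run:
```python
from h import *
from scipy.optimize import least_squares
f=dict(np.load('w10.npz'));hsv=cv2.cvtColor(f['img'],cv2.COLOR_RGB2HSV)
m=cv2.inRange(hsv,(15,110,90),(28,255,255)); m[:, :190]=0; m[:,330:]=0; m[200:]=0
n,lab,st,ce=cv2.connectedComponentsWithStats(m); k=lab[81,256]; print(st[k],ce[k])
mm=(lab==k).astype(np.uint8); cnt=max(cv2.findContours(mm,0,cv2.CHAIN_APPROX_NONE)[0],key=len); hull=cv2.convexHull(cnt)
def model(x,y,yaw=.283,h=0):
    a=np.radians(30);c,s=np.cos(yaw),np.sin(yaw);ex=np.array([c*np.cos(a),s*np.cos(a),np.sin(a)]);ey=np.array([-s,c,0]);n=np.cross(ex,ey)
    # bottom centre 3 mm down slope; z tied to slope
    P=[]
    for z in(0,.014):
        for t in np.linspace(0,2*np.pi,60): P.append(proj(f,np.array([x,y,.0605+h])+z*n+.032*(np.cos(t)*ex+np.sin(t)*ey)))
    return cv2.convexHull(np.array(P,np.float32)).reshape(-1,2)
def bb(h): h=h.reshape(-1,2); return np.array([h[:,0].min(),h[:,0].max(),h[:,1].min(),h[:,1].max()])
o=bb(hull.astype(float))+[-.5,.5,-.5,.5]; print('obs',o)
r=least_squares(lambda p:(bb(model(*p))-o),[.477,.327],diff_step=1e-4); print(r.x,r.fun)
# white bed sides & lip angle: grey bed mask
b=cv2.inRange(hsv,(0,0,130),(179,45,255)); b[:,:120]=0;b[:,400:]=0;b[150:]=0
n,lab,st,ce=cv2.connectedComponentsWithStats(b);k=1+st[1:,4].argmax();print(st[k],ce[k])
print([ (r,np.nonzero(lab[r]==k)[0][[0,-1]].tolist()) for r in(40,60,80,100,110) if (lab[r]==k).any()])
dk=(hsv[...,2]<80); dk[:95]=0; dk[150:]=0
for c in range(200,320,12): print(c,np.nonzero(dk[:,c])[0][[0,-1]] if dk[:,c].any() else None,end=' ')
```

```text
[ 217   39   75   77 4530] [253.8816777   77.31456954]
obs [216.5 291.5  38.5 115.5]
[0.47665652 0.32780331] [-0.23139954  0.23202515 -0.38835526  0.49110413]
[  156     0   201   126 16203] [256.9661791   50.53792508]
[(40, [164, 348]), (60, [168, 344]), (80, [172, 340]), (100, [177, 336]), (110, [179, 334])]
200 None 212 [109 120] 224 [109 120] 236 [112 120] 248 [116 120] 260 [116 120] 272 [112 120] 284 [109 120] 296 [109 119] 308 [109 120]
```

```bash
python3 -m creep '{"translation":[[28,9,-15],[28,10,-15],[28,10,-20],[0,0,-35],[0,0,-30],[0,0,-17],[0,0,0]],"spin":[0,0,0,0,0,0,0],"gripper":[1,1,1,1,1,1,1]}' 25; python3 -m creep '{"translation":[[0,0,-3],[0,0,0],[0,0,0],[0,0,0],[0,0,0],[0,0,0],[0,0,0],[0,0,0]],"spin":[0,0,0,0,0,0,0,0],"gripper":[1,0.65,0.65,0.65,0.65,0.65,0.65,0.65]}' 25
```

```text
t: 25.75
eef_pos: [0.469, 0.3229, 0.0647]
ee_rot: [3.139, 0.004, 0.281]
force: [-0.4, -1.3, -0.2]
width: 0.0881
gripper_force: 0.0
t: 26.55
eef_pos: [0.4697, 0.3259, 0.0651]
ee_rot: [-3.141, -0.001, 0.284]
force: [-2.3, -0.6, 6.3]
width: 0.0629
gripper_force: 25.0
```

```bash
python3 -m creep '{"translation":[[0,0,3],[0,0,7],[0,0,20],[0,0,0],[0,0,0]],"spin":[0,0,0,0,0],"gripper":[0.65,0.65,0.65,0.65,0.65]}' 25
python3 - <<'E'
from h import *
f=shot('wrist','w11');np.savez('w11.npz',**f);hsv=cv2.cvtColor(f['img'],cv2.COLOR_RGB2HSV)
s=get_state(); T=np.array(s['eef_pos']); yaw=s['ee_rot'][2]; print(s['t'],T,yaw,s['width'],s['force'])
m=cv2.inRange(hsv,(15,110,60),(28,255,255)); m[:, :170]=0; m[:,345:]=0; m[265:]=0;m[:120]=0
n,lab,st,ce=cv2.connectedComponentsWithStats(m); k=1+st[1:,4].argmax(); print(st[k],ce[k])
for r in range(150,266,8):
    q=np.nonzero(lab[r]==k)[0]; print(r,q[[0,-1]] if len(q) else None,end=' ')
print('\ncol256',[f"{r}:{'/'.join(map(str,f['img'][r,256]))}" for r in range(176,232,2)])
for deg in(20,25,30,35,40):
    a=np.radians(deg);c,s_=np.cos(yaw),np.sin(yaw);e=np.array([c,s_,0]);ex=np.cos(a)*e+np.array([0,0,np.sin(a)]);nn=-np.sin(a)*e+np.array([0,0,np.cos(a)])
    B=T+.0074*e-.003*np.array([0,0,1]) ; M=T+.0074*e+[0,0,-.0045]+.007*(-.5*e+np.array([0,0,.866])); B=M-.007*nn
    print(deg,[proj(f,B+.032*ex+z*nn).round(1)[1] for z in(0,.014)])
E
```

```text
t: 27.05
eef_pos: [0.4694, 0.3258, 0.0944]
ee_rot: [-3.141, -0.0, 0.283]
force: [0.2, -0.2, -2.9]
width: 0.0631
gripper_force: 25.0
27.1 [0.46913183 0.32539526 0.09383769] 0.2828922212467766 0.06302270462794228 [ 0.08865372  0.5168281  -2.17377243]
[ 196  193  123   72 7555] [256.76598279 231.91039047]
150 None 158 None 166 None 174 None 182 None 190 None 198 [227 287] 206 [212 302] 214 [205 309] 222 [200 313] 230 [198 316] 238 [197 317] 246 [196 317] 254 [197 316] 262 [202 311] 
col256 ['176:172/170/159', '178:168/168/159', '180:171/168/156', '182:174/172/163', '184:166/166/156', '186:172/169/157', '188:170/168/159', '190:168/170/160', '192:173/151/108', '194:195/152/65', '196:200/155/70', '198:203/161/70', '200:204/162/72', '202:202/159/73', '204:199/157/66', '206:202/160/70', '208:200/156/65', '210:200/159/67', '212:207/163/66', '214:207/165/67', '216:200/156/68', '218:196/152/65', '220:198/155/69', '222:199/156/63', '224:196/151/62', '226:197/154/69', '228:201/158/69', '230:202/157/72']
20 [np.float64(184.0), np.float64(201.2)]
25 [np.float64(186.5), np.float64(206.2)]
30 [np.float64(189.5), np.float64(211.5)]
35 [np.float64(193.0), np.float64(217.2)]
40 [np.float64(197.0), np.float64(223.2)]
```

```bash
python3 -m creep '{"translation":[[0,0,30],[0,0,40],[3,-30,30],[5,-43,0],[5,-43,0],[5,-43,0],[5,-43,0],[5,-43,0]],"spin":[0,0,-0.02,-0.021,-0.021,-0.021,-0.02,-0.02],"gripper":[0.65,0.65,0.65,0.65,0.65,0.65,0.65,0.65]}' 25; python3 -m creep '{"translation":[[5,-42,0],[0,0,0],[0,0,0]],"spin":[0,0,0],"gripper":[0.65,0.65,0.65]}'
cat > nest.py <<'E'
from h import *
f=shot('wrist');np.savez('wn.npz',**f)
s=get_state(); print(s['t'],s['eef_pos'],s['ee_rot'][2],s['force'])
x,y,yaw=.6013,.0545,.1597
c,s_=np.cos(yaw),np.sin(yaw);a=np.radians(25)
W=lambda X,Y,Z: np.array([x+c*X-s_*Y,y+s_*X+c*Y,Z])
n=lambda X,Y,Z: W(X*np.cos(a)-Z*np.sin(a),Y,.066+X*np.sin(a)+Z*np.cos(a))
print('foot',[proj(f,W(-.075,j*.065,.012)).round(1).tolist() for j in(1,-1)])
t=np.linspace(0,2*np.pi,361)
o=[proj(f,n(.0495*np.cos(q),.0495*np.sin(q),z)) for q in t for z in(0,.017) if abs(np.sin(q))<.7]
o=np.array(o); print('arc bbox',o.min(0).round(1),o.max(0).round(1))
print('outer top/bottom mid',[proj(f,n(i*.0495,0,z)).round(1).tolist() for i in(1,-1) for z in(0,.017)],'inner',[proj(f,n(i*.0335,0,z)).round(1).tolist() for i in(1,-1) for z in(0,.0135,.017)])
hsv=cv2.cvtColor(f['img'],cv2.COLOR_RGB2HSV); m=cv2.inRange(hsv,(0,0,125),(179,45,255))
nn,lab,st,ce=cv2.connectedComponentsWithStats(m)
for k in range(1,nn):
    if st[k][4]>300: print(st[k],ce[k].round(1))
g=cv2.GaussianBlur(cv2.cvtColor(f['img'],cv2.COLOR_RGB2GRAY),(3,3),0).astype(int)
col=int(round(proj(f,n(0,0,0))[0])); print('col',col,[(r,int(g[r+1,col]-g[r-1,col])) for r in range(1,225) if abs(g[r+1,col]-g[r-1,col])>14])
E
python3 nest.py
```

```text
t: 27.9
eef_pos: [0.4968, 0.0788, 0.1935]
ee_rot: [3.141, 0.001, 0.16]
force: [1.6, 0.2, -2.1]
width: 0.063
gripper_force: 25.0
t: 28.2
eef_pos: [0.5021, 0.0375, 0.1934]
ee_rot: [3.142, 0.001, 0.158]
force: [0.2, -0.5, -1.6]
width: 0.0634
gripper_force: 25.0
28.25 [0.5022062  0.03834817 0.1936109 ] 0.158984284427377 [-0.11673934  0.01021363 -2.88915022]
foot [[196.0, 147.9], [317.0, 147.5]]
arc bbox [208.8   1.6] [303.  130.6]
outer top/bottom mid [[255.9, 1.6], [255.8, 6.9], [256.3, 121.3], [256.3, 130.6]] inner [[256.0, 25.3], [255.9, 30.2], [255.9, 31.6], [256.3, 105.6], [256.3, 112.7], [256.3, 114.6]]
[ 202    1  109   50 2960] [256.2  23.6]
[ 210   90   94   39 2151] [256.5 110.7]
[ 451  105   61   59 1981] [484.9 139.5]
[   0  116   58   81 2189] [ 20.7 164.1]
[143 231  46  36 468] [167.1 248.3]
[325 231  47  35 409] [345.1 246.1]
[147 296  26  40 684] [159.8 313. ]
[342 296  25  29 597] [353.9 310.1]
[   0  373  349   11 3310] [185.  378.5]
col 256 [(1, 51), (2, 29), (18, 29), (19, 22), (27, -74), (28, -88), (29, -54), (30, -29), (104, 23), (105, 78), (106, 72), (112, 19), (113, 20), (117, -47), (118, -49), (120, 21), (121, 35), (122, 24), (127, -16), (128, -71), (129, -76), (131, 29), (147, 28), (148, 33), (164, 15), (165, 16), (192, 19), (193, 16)]
```

```bash
python3 -m creep '{"translation":[[22,3.5,0],[26,4.5,-10],[22,3.5,-25],[10.7,2,-25],[0,0,-25],[0,0,-13],[0,0,0],[0,0,0]],"spin":[0,0,0,0,0,0,0,0],"gripper":[0.65,0.65,0.65,0.65,0.65,0.65,0.65,0.65]}' 25
python3 nest.py
python3 - <<'E'
from h import *
f=np.load('wn.npz');hsv=cv2.cvtColor(f['img'],cv2.COLOR_RGB2HSV)
m=cv2.inRange(hsv,(15,110,60),(28,255,255)); m[:, :170]=0; m[:,345:]=0; m[265:]=0;m[:150]=0
for r in range(190,262,6):
    q=np.nonzero(m[r])[0]; print(r,q[[0,-1]] if len(q) else None,end=' ')
g=cv2.cvtColor(f['img'],cv2.COLOR_RGB2GRAY)
w=cv2.inRange(hsv,(0,0,125),(179,45,255))
for r in range(132,200,6):
    q=np.nonzero(w[r,120:400])[0]+120; print(r,q[[0,-1]] if len(q) else None,end=' ')
E
```

```text
t: 29.05
eef_pos: [0.5835, 0.0528, 0.0969]
ee_rot: [3.141, -0.0, 0.161]
force: [0.5, 0.6, -1.9]
width: 0.0633
gripper_force: 25.0
29.1 [0.58389242 0.05279943 0.09753121] 0.16130344517405693 [-0.44013491  0.52535034 -1.37262035]
foot [[183.2, 261.3], [334.6, 261.4]]
arc bbox [193.7 127.1] [327.4 266.2]
outer top/bottom mid [[260.5, 127.1], [260.8, 145.0], [259.3, 246.7], [259.5, 266.2]] inner [[260.3, 152.4], [260.5, 167.0], [260.5, 171.1], [259.5, 232.2], [259.6, 247.5], [259.6, 251.7]]
[ 440    0   60   75 2646] [470.8  37.5]
[ 184  127  154   66 6034] [260.5 156.9]
[147 296  26  41 785] [159.6 314.9]
[342 296  26  29 604] [353.7 310. ]
[167 374  82  10 611] [209.1 378.8]
[258 374  90  10 605] [302.8 378.9]
col 260 [(75, -25), (76, -19), (95, -30), (96, -36), (126, 54), (127, 81), (128, 50), (157, 19), (167, -24), (168, -107), (169, -107), (170, -25), (191, 24), (192, 67), (193, 63), (194, 20)]
190 None 196 [232 282] 202 [217 296] 208 [209 305] 214 [204 309] 220 [201 313] 226 [199 314] 232 [198 316] 238 [197 317] 244 [196 317] 250 [196 317] 256 [199 315] 132 [227 294] 138 [214 307] 144 [204 317] 150 [197 324] 156 [191 329] 162 [188 333] 168 [186 335] 174 [184 337] 180 [193 328] 186 [198 323] 192 [203 318] 198 None
```

```bash
python3 -m creep '{"translation":[[-0.2,-1.8,0],[2.9,0.5,-6.3],[2.9,0.5,-6.3],[0,0,0]],"spin":[0,0,0,0],"gripper":[0.65,0.65,0.65,0.65]}' 25;python3 -m creep '{"translation":[[1.7,0.3,-3.6],[1.7,0.3,-3.6],[0,0,0]],"spin":[0,0,0],"gripper":[0.65,0.65,0.65]}';python3 -m creep '{"translation":[[1,0.1,-2.2],[0,0,0]],"spin":[0,0],"gripper":[0.65,0.65]}'
```

```text
t: 29.5
eef_pos: [0.5886, 0.0511, 0.0827]
ee_rot: [3.141, 0.001, 0.16]
force: [-0.2, -0.3, -2.8]
width: 0.063
gripper_force: 25.0
t: 29.8
eef_pos: [0.5921, 0.0518, 0.0757]
ee_rot: [3.141, 0.001, 0.16]
force: [-0.8, -1.8, -2.9]
width: 0.0631
gripper_force: 25.0
t: 30.0
eef_pos: [0.5932, 0.052, 0.074]
ee_rot: [3.142, 0.0, 0.16]
force: [-0.1, -0.1, -2.0]
width: 0.0629
gripper_force: 25.0
```

```bash
python3 -m creep '{"translation":[[0.8,0.1,-1.8],[0,0,0],[0,0,0]],"spin":[0,0,0],"gripper":[0.65,0.65,0.65]}';python3 -m creep '{"translation":[[0,0,0],[0,0,0]],"spin":[0,0],"gripper":[0.78,0.78]}' ; python3 -m creep '{"translation":[[0,0,0],[0,0,0],[0,0,20],[0,0,35],[0,0,45],[-40,-7,10],[-35,-5,0],[0,0,0]],"spin":[0,0,0,0,0,0,0,0],"gripper":[0.9,1,1,1,1,1,1,1]}'
python3 - <<'E'
from h import *
f=shot('wrist');g=shot('scene');t=shot('top')
s=get_state(); print(s['t'],s['eef_pos'],s['force'])
a=cv2.resize(f['img'][0:200,156:356],(300,300),interpolation=cv2.INTER_CUBIC)
def crop(f,X,h,w,size):
    u,v=proj(f,X).round().astype(int); return cv2.resize(f['img'][v-h:v+h,u-w:u+w],size,interpolation=cv2.INTER_CUBIC)
B=(.5951,-.195,.07);G=(.601,.0545,.07)
w9=np.load('w9.npz')['img'][0:200,156:356]
o=np.vstack([np.hstack([a,crop(g,G,25,25,(300,300))]),np.hstack([cv2.resize(w9,(300,300),interpolation=cv2.INTER_CUBIC),crop(g,B,25,25,(300,300))])])
cv2.imwrite('pics/final.png',o[:,:,::-1])
E
```

```text
t: 30.3
eef_pos: [0.5942, 0.0522, 0.0727]
ee_rot: [3.142, -0.0, 0.16]
force: [0.6, -0.6, -0.6]
width: 0.0632
gripper_force: 25.0
t: 30.5
eef_pos: [0.5943, 0.0522, 0.0728]
ee_rot: [-3.142, -0.001, 0.16]
force: [0.5, 0.6, -0.1]
width: 0.0681
gripper_force: 0.0
t: 31.3
eef_pos: [0.5155, 0.0394, 0.1834]
ee_rot: [-3.14, -0.0, 0.16]
force: [0.7, 1.0, 0.2]
width: 0.0876
gripper_force: 0.0
31.45 [0.51945447 0.04028763 0.18304544] [-0.46997788  0.48495867 -0.29065864]
```

View pics/final.png

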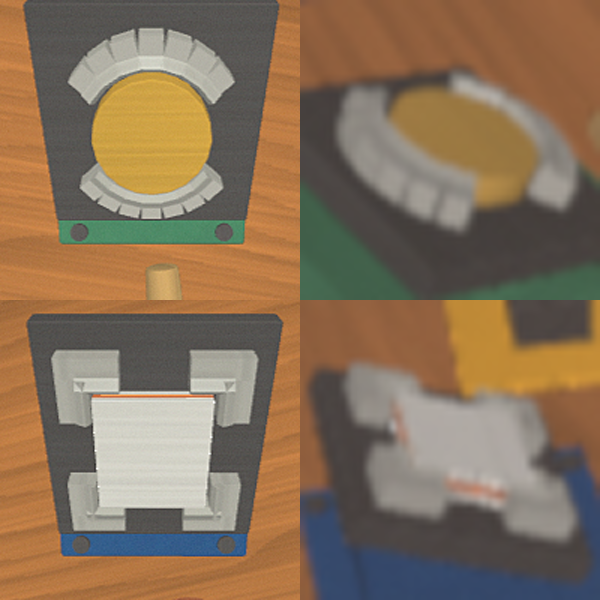

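Run:
```python
from h import *
f=shot('wrist');hsv=cv2.cvtColor(f['img'],cv2.COLOR_RGB2HSV)
m=cv2.inRange(hsv,(15,110,60),(28,255,255)); m[:,:180]=0;m[:,340:]=0;m[160:]=0
n,lab,st,ce=cv2.connectedComponentsWithStats(m);k=1+st[1:,4].argmax();print('obs',st[k][:4],[st[k][0]+st[k][2],st[k][1]+st[k][3]])
yaw=.1597;c,s=np.cos(yaw),np.sin(yaw)
for tilt,h,dx in((25,0,-.0015),(25,0,0),(25,.004,0),(29,.002,0)):
    a=np.radians(tilt);e=np.array([c,s,0]);ex=np.cos(a)*e+[0,0,np.sin(a)];ey=np.array([-s,c,0]);nn=-np.sin(a)*e+np.array([0,0,np.cos(a)])
    P=np.array([proj(f,np.array([.6013,.0545,.066])+dx*ex+(z+h)*nn+.032*(np.cos(t)*ex+np.sin(t)*ey)) for z in(0,.014) for t in np.linspace(0,6.28,90)])
    print(tilt,h,dx,P.min(0).round(1),P.max(0).round(1))
```

```text
obs [217  54  81  81] [np.int32(298), np.int32(135)]
25 0 -0.0015 [216.4  52.6] [296.6 134.8]
25 0 0 [216.2  50.6] [296.8 133.3]
25 0.004 0 [215.7  52.3] [297.3 135.7]
29 0.002 0 [216.1  52.7] [296.9 134.2]
```

```bash
python3 -c "
from station import arm
print(arm.job_done())"
```

```text
the job is handed in; nothing more can be done
None
```

The three sheets were squared on the riser, then put in the blue die's square cavity. The disc was put in the green die's round cavity. Everything has been let go, and the job is handed in at about 31 s. The last pictures show both loads seated, though the copper sheet may sit slightly uphill of the top one.

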